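# Turn over the green rosette case

## Robot

A 6-joint arm with a two-finger parallel gripper is mounted at the origin on the work surface. World frame = base frame: x ahead of the robot, y to its left, z up, the work surface at z = 0. Lengths are in m, angles in rad, forces in N, time in s.
With the tool pointing down it reaches from about 0.275 to 1 m from the base axis. Payload 8.4 kg.
Tool frame: the origin (TCP) lies midway between the tips of the shut fingers; the grasp point (between the pads) lies 19 mm behind it; z points along the fingers, x is the direction in which the jaws open and shut, and the axes are right-handed (so a half turn about z gives the same grasp; the last joint's range is limited). The gripper opens to 85 mm and grips with 20 to 120 N. Pads are 22 mm wide; open, the fingers measure 114 mm over their backs; the gripper's body (76 mm by 85 mm) begins 54 mm behind the grasp point. The pads swing forward as they close: fully open they stand 13 mm farther back than shut.
Start: joints at [1.274, 0.353, 1.633, -0, 1.155, -0.002], TCP at [0.182, 0.598, 0.231] pointing down, gripper open.
Joint ranges: [-2.63, 2.63], [-0.92, 2.1], [0.06, 2.66], [-1.3, 4.44], [0, 2.69], [-3.02, 3.02]. Speed limits (rad/s): [2.22, 2.22, 2.79, 3.14, 3.14, 3.14].

## Interface

Orientations are given as a rotation vector (axis times angle).
In Python, from cell import telemetry, optics, workorder gives the robot as it stands.
- The arm moves only by the tool apply_moves, never from a script. Its argument "targets" is a list of rows, each an object with "offset": the shift along the tool's x, y, z in m, a list of three; "roll": the turn about the tool's z in degrees. A call has 1 to 10 rows; each row is the pose to reach, as a shift and turn from the pose commanded when the call began, along the tool's axes at that moment; what a row does not reach only later rows make up. A row lasts 1/10 s, in which the tool goes at most 50 mm and 8.59 degrees, less where a joint would pass 70% of its speed; a pose out of reach is approached as far as the arm can. A call with a gripper value outside its range is refused whole. "jaw" is the closure in counts, from 0 (fully open) to 255 (shut), set as the call begins (left out, the last holds). The fingers move at their own pace and stop on an object; "squeeze" is the grip in N (left out, the last holds). Time passes only in rows, so rows that repeat a pose let the fingers close. It gives the time, the measured TCP pose, the force and the opening at its end, in the units of the state.
- telemetry.read_state(): the state, without advancing time (a new reading comes with each control period).
- optics.snapshot(name): name is "scene" or "top"; returns the picture (420x560x3 uint8, red, green, blue); there is no depth.
- optics.calibration(name): a dict with "fx", "fy", "cx", "cy" (pixels), "extrinsics" (4x4, takes a point from camera to world coordinates). Camera axes: x right, y down, z forward; pixel columns grow to the right and rows downward; lengths in m; the calibration is good to about 2 mm. A picture is of the moment at which its call begins. calibration takes no time and is no camera call.
- workorder.sign_off(): hands the job in, once; it reports no verdict.
The state is a dict: "time_s": time; "joint_positions": joint angles; "qvel": joint speeds; "effort": joint torques, N m; "position": TCP position; "orientation": TCP orientation; "contact_force": force on the tool from outside, world axes, zero at the start; "ft_torque": the same for the moment, N m; "finger_gap": finger opening in m.
Only numpy, scipy, OpenCV 4.12 (cv2) and the standard library are available. Lean on these libraries where they do the work, as an engineer would, in place of code of your own. Each camera call takes 0.05 s, during which the arm holds its last target.

## Task

Two flat cases with clear lids lean lid-up in their wooden V-shaped stands, each with a ukulele rosette inside. Turn the green-based case over like the page of a book, pinching its loose lid and base together so that they never come apart, and leave it lying lid-down on the opposite wing of its own stand, its edge down in the V and square with the stand. Leave the blue case alone.

Things in the scene. Friction and masses are not known exactly. Their poses are not given: they have to be found in the camera images.
- green_base: Green open tray, base of the case to turn over: 96 x 96 x 18 mm, 3 mm walls, 80 g; a loose 15 g rosette ring lies in it. Origin: centre of its outer underside; z points to the open side (the lid). At the start the underside lies on the stand's +y wing, z 50 degrees from vertical, x along the fold, y up the wing. Closed case: 104 x 104 x 21 mm.
- green_lid: Clear plastic lid of the green case, 60 g, 104 x 104 mm: 3 mm top plate and a 9 mm deep skirt around the base with 1.5 mm play; not latched, it just lies on the base's rim. Origin: centre of the top plate's underside, 18 mm from the base's origin when closed, 3 mm below the outer face; z points out of the case.
- green_stand: Fixed wooden V stand; origin under its centre on the bench. The fold of the V runs along x, 22 mm up. Two flat wings, 110 mm long, 55 mm wide, rise at 50 degrees from horizontal to +y (case at the start) and -y (case at the end). The case reaches 50 mm past the wing, where both faces are free to pinch; its free edge is 108 mm from the fold along the wing. Yaw within 17 degrees.
- blue_case: Bystander: the other case, same shape, blue base and clear lid in one piece, 160 g, in a second identical fixed stand to the left or right of the green one. Origin: centre of its underside; z out through its lid.
Things that resemble listed ones, but are neither listed nor needed, are in the scene too. What is shaped like the green_base but turquoise is not meant. Leave any yellow look-alike of the green_lid alone.

How it is judged:
By the outcome, as a careful person would: the job done as asked, in the order asked, and still so for the second after the job is handed in, with the robot touching nothing.
It also fails if it takes over 35 s, if anything falls off the work surface, if the arm or the gripper's body presses on something with over 40 N, if the wrist force passes 120 N, or if a joint passes its speed limit or range.

## Working session

There is one attempt and no reset: what is moved stays moved. The work goes in short steps, Python scripts to look and compute and a tool call to move; the robot and the scene stay as the last step left them, time stands still between calls to the robot, and variables do not carry over. Pictures are saved under pics/ and viewed, and the job is handed in when it is done.

Besides the shell and the picture viewer there is one more tool, called after "Call:" by a JSON object that holds its "fn" and its "kwargs". apply_moves: Moves the arm, as the interface text tells. Its arguments: {"type":"object","properties":{"targets":{"type":"array","items":{"type":"object","properties":{"offset":{"type":"array","items":{"type":"number"}},"roll":{"type":"number"}}}},"jaw":{"type":"number"},"squeeze":{"type":"number"}},"required":["targets"]}

```bash
ls; mkdir -p pics; python3 - <<'E'
from cell import telemetry, optics, workorder
import cv2, numpy as np
for n in ["scene","top"]:
    im=optics.snapshot(n); cv2.imwrite(f"pics/{n}0.png",im[:,:,::-1]); c=optics.calibration(n); print(n,c["fx"],c["fy"],c["cx"],c["cy"]); print(np.round(c["extrinsics"],4))
print(telemetry.read_state())
E
```

```text
pics
scene 523.4428881038841 523.4428881038841 274.50450911160783 211.87055001365906
[[-0.5168  0.7107 -0.4774  1.0524]
 [ 0.8561  0.4342 -0.2804  0.3721]
 [ 0.008  -0.5536 -0.8328  1.0296]
 [ 0.      0.      0.      1.    ]]
top 471.87460377923964 471.87460377923964 277.01683230080874 205.18502788485762
[[-0.0122 -0.9897  0.1424  0.3915]
 [-0.9999  0.0113 -0.0071  0.0372]
 [ 0.0055 -0.1425 -0.9898  0.9189]
 [ 0.      0.      0.      1.    ]]
{'time_s': 0.1, 'joint_positions': array([ 1.27359588e+00,  3.53579455e-01,  1.63404760e+00,  2.84811757e-05,
        1.15520944e+00, -2.41586742e-03]), 'qvel': array([ 0.00029405, -0.0009895 , -0.00132341,  0.00011972, -0.00033287,
        0.00072156]), 'effort': array([ 2.04531029e-04, -6.06359124e+01, -3.42816854e+01, -1.15933562e-04,
        3.91873618e-03, -2.68149944e-05]), 'position': array([0.18146052, 0.5976353 , 0.23064161]), 'orientation': array([ 2.52302853e+00,  1.87067409e+00, -1.59621041e-03]), 'contact_force': array([-0.29712176,  0.08095393,  0.14265339]), 'ft_torque': array([-0.00795387, -0.00884941,  0.01082932]), 'finger_gap': 0.08530894994685308}
```

View pics/scene0.png

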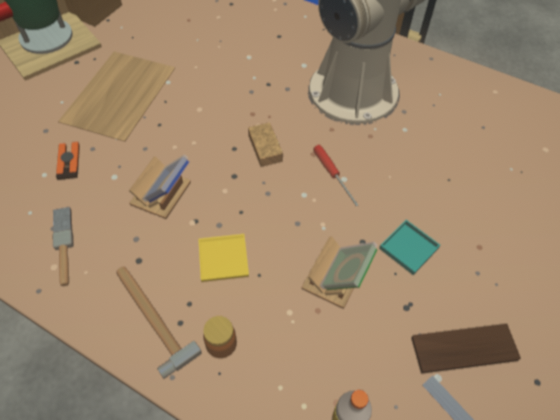

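View pics/top0.png

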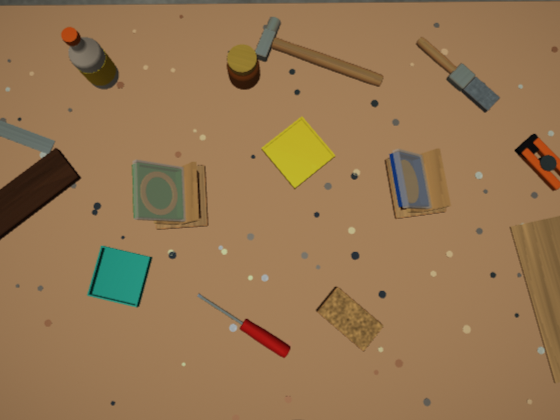

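Top view: green case at about (160,193) in its stand, with a turquoise tray at (120,276), a yellow lid at (298,153) and the blue case at (410,182). In the scene view the green case is at (350,265). By the description, the target is the green one in its stand. I'll check it in a close crop.

```bash
python3 - <<'E'
import cv2, numpy as np
a=cv2.imread("pics/scene0.png")[220:320,290:400]; b=cv2.imread("pics/top0.png")[145:245,115:225]
a=cv2.resize(a,None,fx=5.0,fy=5.0,interpolation=cv2.INTER_CUBIC);b=cv2.resize(b,None,fx=5.0,fy=5.0,interpolation=cv2.INTER_CUBIC)
cv2.imwrite("pics/c1.png",a);cv2.imwrite("pics/c2.png",b)
E
```

```text
(no output)
```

View pics/c1.png

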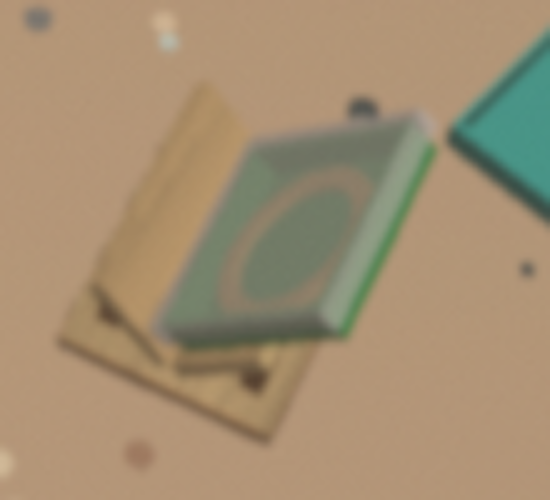

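View pics/c2.png

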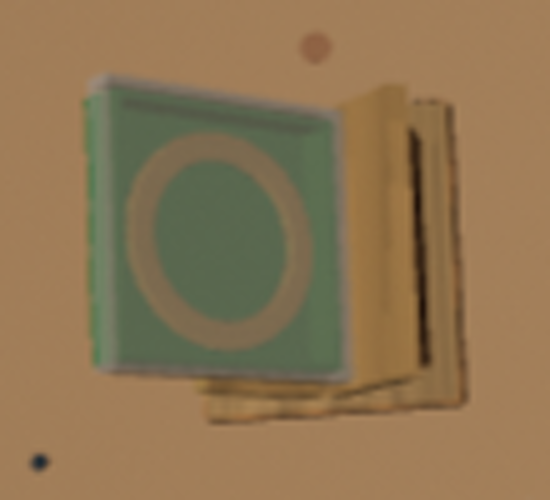

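```bash
cat > h.py <<'E'
import numpy as np, cv2
from cell import telemetry, optics, workorder
from scipy.optimize import least_squares
from scipy.spatial.transform import Rotation as R
def P(n):
    c=optics.calibration(n);K=np.array([[c["fx"],0,c["cx"]],[0,c["fy"],c["cy"]],[0,0,1]]);E=np.linalg.inv(c["extrinsics"]);return K@E[:3]
def proj(n,X):
    q=P(n)@np.append(X,1);return q[:2]/q[2]
def tri(ps,pt):
    X=cv2.triangulatePoints(P("scene"),P("top"),np.array(ps,float).reshape(2,1),np.array(pt,float).reshape(2,1));return (X[:3]/X[3]).ravel()
C,S=np.cos(np.radians(50)),np.sin(np.radians(50))
def case_pt(x,u,w): return np.array([x,u*C-w*S,.022+u*S+w*C])
E
cat > m.py <<'E'
from h import *
sc=lambda a,b:(290+(a-2)/5,220+(b-2)/5)
tp=lambda a,b:(115+(a-2)/5,145+(b-2)/5)
L=[("free,-x",(.0-.052,.108,.021),(425,118),(105,372)),("free,+x",(.052,.108,.021),(330,326),(97,78)),
("fold,+x",(.052,.004,.021),(162,332),(340,110)),("fold,-x",(-.052,.004,.021),(252,142),(350,380))]
M=[];W=[]
for nm,m,s,t in L:
    X=tri(sc(*s),tp(*t));print(nm,np.round(X,4),np.round(proj("scene",X)-sc(*s),1),np.round(proj("top",X)-tp(*t),1));M.append(case_pt(*m));W.append(X)
for nm,m,s,t in [("wing,-x",(-.055,-.055*C,.022+.055*S),(205,82),(418,378)),("wing,+x",(.055,-.055*C,.022+.055*S),(97,286),(403,86))]:
    X=tri(sc(*s),tp(*t));print(nm,np.round(X,4),np.round(proj("top",X)-tp(*t),1));M.append(np.array(m));W.append(X)
M=np.array(M);W=np.array(W)
for k in (range(4),range(6)):
    k=list(k)
    f=lambda p:((R.from_euler('z',p[2]).apply(M[k])+[p[0],p[1],p[3]])-W[k]).ravel()
    r=least_squares(f,[.5,.25,0,0]);print(np.round(r.x[:2],4),np.degrees(r.x[2]),r.x[3]);print(np.round(f(r.x).reshape(-1,3)*1e3,1))
print("edges",[np.round(np.linalg.norm(W[i]-W[(i+1)%4])*1e3,1) for i in range(4)])
E
python3 m.py
```

```text
free,-x [0.4861 0.2753 0.1116] [-0.3  0. ] [-0.4  0.2]
free,+x [0.5895 0.2826 0.1103] [-0.8  0. ] [-0.9  0.5]
fold,+x [0.5926 0.2146 0.0369] [-2.  -0.1] [-2.4  1.2]
fold,-x [0.4902 0.2069 0.0358] [-0.8  0. ] [-1.1  0.5]
wing,-x [0.4876 0.1787 0.0585] [-1.7  0.8]
wing,+x [0.5973 0.186  0.0577] [-1.8  0.9]
[0.5409 0.225 ] 3.837622886390892 -0.004759088467537273
[[-0.6 -0.6  1.8]
 [-0.2 -0.9  3.2]
 [ 1.1  0.4 -3.1]
 [-0.3  1.1 -2. ]]
[0.5406 0.2225] 3.604361135298625 -0.00517635011443715
[[-0.7 -2.8  1.4]
 [-0.3 -3.6  2.8]
 [ 0.8 -2.3 -3.5]
 [-0.7 -1.1 -2.4]
 [ 0.4  5.   0.4]
 [ 0.5  4.7  1.2]]
edges [np.float64(103.7), np.float64(100.1), np.float64(102.6), np.float64(102.3)]
```

```bash
cat >> m.py <<'E'
print("reproj fit")
k=[0,1,2,3]
obs=[(sc(*L[i][2]),tp(*L[i][3])) for i in k]
def g(p,cams=("scene","top")):
    X=R.from_euler('z',p[2]).apply(M[k])+[p[0],p[1],0]
    r=[]
    for c in cams:
        j=0 if c=="scene" else 1
        r+= [proj(c,X[i])-obs[i][j] for i in k]
    return np.array(r).ravel()
for cams in (("scene",),("top",),("scene","top")):
    r=least_squares(g,[.54,.225,0.06],args=(cams,));print(cams,np.round(r.x,4),np.degrees(r.x[2]));print(np.round(r.fun.reshape(-1,2),1).tolist())
p=r.x
for n,o,q in (("scene",(270,200),(140,140)),("top",(100,130),(140,140))):
    im=cv2.imread(f"pics/{n}0.png");x,y=o
    a=cv2.resize(im[y:y+120,x:x+140],None,fx=5,fy=5,interpolation=cv2.INTER_CUBIC)
    a=cv2.convertScaleAbs(a,alpha=1.3)
    Z=R.from_euler('z',p[2])
    def pt(l): 
        X=Z.apply(l)+[p[0],p[1],0]; q=proj(n,X); return (int((q[0]-x)*5+2),int((q[1]-y)*5+2))
    for i in range(4): cv2.line(a,pt(M[i]),pt(M[(i+1)%4]),(0,0,255),1)
    B=[case_pt(sx*.048,u,0) for sx,u in ((-1,.104),(1,.104),(1,.008),(-1,.008))]
    for i in range(4): cv2.line(a,pt(B[i]),pt(B[(i+1)%4]),(255,0,0),1)
    Wg=[(-.055,0,.022),(.055,0,.022),(.055,-.055*C,.022+.055*S),(-.055,-.055*C,.022+.055*S)]
    for i in range(4): cv2.line(a,pt(Wg[i]),pt(Wg[(i+1)%4]),(0,255,255),1)
    cv2.imwrite(f"pics/ov_{n}.png",a)
E
python3 m.py | sed -n '/reproj/,$p'
```

```text
reproj fit
('scene',) [0.5425 0.2273 0.0648] 3.712145707183224
[[0.8, -0.8], [0.1, -0.9], [-1.4, 1.2], [0.5, 0.5]]
('top',) [0.541  0.2216 0.0635] 3.6406382415836624
[[0.7, -0.1], [0.3, -0.7], [-0.9, 0.3], [-0.2, 0.5]]
('scene', 'top') [0.5416 0.2241 0.0653] 3.74029049139441
[[-0.4, -1.9], [-1.2, -2.0], [-2.6, 0.1], [-0.6, -0.4], [-0.7, -0.3], [-1.2, -0.9], [-2.2, 0.1], [-1.5, 0.2]]
```

```bash
python3 -c "
import cv2,numpy as np
a=cv2.imread('pics/ov_scene.png');b=cv2.imread('pics/ov_top.png');cv2.imwrite('pics/ov.png',cv2.resize(np.hstack([a[:, :550],b[:, :550]]),(800,436)))"
```

```text
(no output)
```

View pics/ov_scene.png

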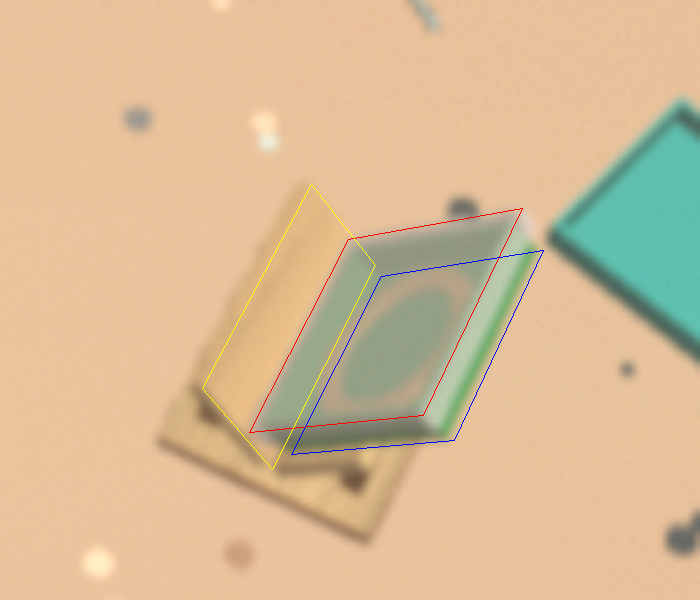

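View pics/ov_top.png

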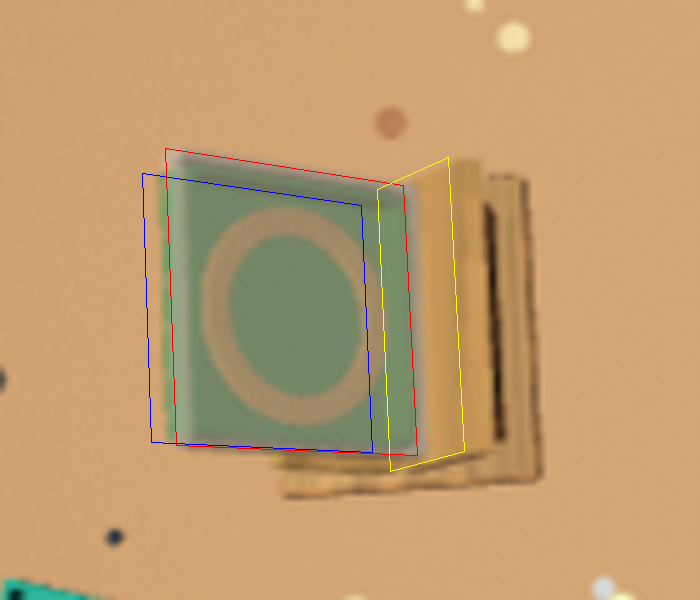

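The overlay shows the two views disagreeing by about 5 mm. I'll check the relative calibration with the bench speckles, which lie at z=0.

```bash
python3 - <<'E'
from h import *
from scipy.spatial import cKDTree
def blobs(n):
    g=cv2.cvtColor(cv2.imread(f"pics/{n}0.png"),cv2.COLOR_BGR2GRAY).astype(float)
    bg=cv2.medianBlur(g.astype(np.uint8),31).astype(float);out=[]
    for s in (1,-1):
        m=((g-bg)*s>22).astype(np.uint8)
        k,l,st,c=cv2.connectedComponentsWithStats(m)
        for i in range(1,k):
            if 6<st[i,4]<90 and max(st[i,2:4])<14:
                w=np.where(l==i,abs(g-bg),0);y,x=np.nonzero(w);ww=w[y,x];out.append((np.dot(x,ww)/ww.sum(),np.dot(y,ww)/ww.sum(),s))
    c=optics.calibration(n);E=c["extrinsics"];r=[]
    for u,v,s in out:
        d=E[:3,:3]@[(u-c["cx"])/c["fx"],(v-c["cy"])/c["fy"],1];r.append(np.append((E[:3,3]-d*E[2,3]/d[2])[:2],s*10))
    return np.array(r)
a,b=blobs("scene"),blobs("top")
d,i=cKDTree(b).query(a);k=d<.012
dd=(a[k]-b[i[k]])[:,:2];print(len(a),len(b),k.sum(),"median scene-top mm",np.median(dd,0)*1e3)
for q,e in zip(a[k],dd):
    if np.hypot(q[0]-.54,q[1]-.24)<.2: print(np.round(q[:2],3),np.round(e*1e3,1))
A=np.c_[np.ones(k.sum()),a[k][:,:2]-[.54,.24]];ok=np.hypot(*(dd-np.median(dd,0)).T)<.005
print(np.round(np.linalg.lstsq(A[ok],dd[ok],rcond=None)[0]*1e3,2))
E
```

```text
72 83 30 median scene-top mm [-0.94089444  4.01383757]
[0.437 0.141] [0.8 5.1]
[0.663 0.182] [-1.2  3.8]
[0.432 0.245] [ 3.7 10.6]
[0.471 0.21 ] [-11.9   1. ]
[0.463 0.335] [-1.6  3.1]
[0.622 0.082] [-0.8  4.1]
[0.628 0.231] [-0.9  3.6]
[[-1.24  3.22]
 [-1.89  0.01]
 [-1.61 -3.23]]
```

Bench check: the scene view reads y about 4 mm larger than the top view, so I'll use the mean for now (stand about (0.5415, 0.2245), yaw 3.7°). Then I'll use the gripper's known TCP as a reference near the case. Next, work out the move to above the free edge.

```bash
cat >> h.py <<'E'
ORG=np.array([.5416,.2243]);YAW=np.radians(3.72)
def s2w(p):
    p=np.asarray(p,float);return np.append(R.from_euler('z',YAW).as_matrix()[:2,:2]@p[:2]+ORG,p[2])
def w2s(p): return np.append(R.from_euler('z',-YAW).as_matrix()[:2,:2]@(np.asarray(p)[:2]-ORG),p[2])
def where():
    s=telemetry.read_state();T=R.from_rotvec(s["orientation"]);p=s["position"]
    x=T.apply([1,0,0]);print("t",round(s["time_s"],2),"tcp stand mm",np.round(w2s(p)*1e3,1),"xyaw",round(np.degrees(np.arctan2(x[1],x[0])),2),"gap",round(s["finger_gap"]*1e3,1),"F",np.round(R.from_euler('z',-YAW).apply(s["contact_force"]),1))
    return s,T
def need(xs,ys,z):
    s,T=where();d=T.inv().apply(s2w([xs,ys,z])-s["position"]);x=T.apply([1,0,0]);yw=np.degrees(np.arctan2(x[1],x[0]))
    r=(yw-90-np.degrees(YAW)+90)%180-90
    print("offset",np.round(d,4),"roll",round(r,2))
E
python3 -c "
from h import *
need(0,.055,.2)"
```

```text
t 0.1 tcp stand mm [-335.2  395.9  230.6] xyaw 73.11 gap 85.3 F [-0.3  0.1  0.1]
offset [-0.2011  0.4337  0.0309] roll -20.61
```

Call:
{"fn": "apply_moves", "kwargs": {"targets": [{"offset":[-0.02,0.043,0.0],"roll":-2},{"offset":[-0.04,0.087,0.0],"roll":-4},{"offset":[-0.06,0.13,0.0],"roll":-6},{"offset":[-0.08,0.173,0.0],"roll":-8},{"offset":[-0.1,0.217,0.0],"roll":-10},{"offset":[-0.12,0.26,0.0],"roll":-12},{"offset":[-0.14,0.304,0.0],"roll":-14},{"offset":[-0.16,0.347,0.01],"roll":-17},{"offset":[-0.18,0.39,0.02],"roll":-19},{"offset":[-0.201,0.434,0.031],"roll":-20.6}], "jaw": 0, "squeeze": 20}}

```text
time_s: 1.1
position: [0.5396, 0.2782, 0.1999]
orientation: [-2.147, -2.294, -0.0]
contact_force: [0.5, 1.0, 0.1]
finger_gap: 0.0851
```

Call:
{"fn": "apply_moves", "kwargs": {"targets": [{"offset":[0,0,0],"roll":0},{"offset":[0,0,0],"roll":0}]}}

```text
time_s: 1.3
position: [0.5386, 0.2785, 0.1995]
orientation: [-2.151, -2.289, 0.002]
contact_force: [-1.2, -0.0, 0.5]
finger_gap: 0.0854
```

```bash
python3 - <<'E'
from h import *
need(0,.055,.2)
for n in ["scene","top"]:
    im=optics.snapshot(n)[:,:,::-1].copy(); cv2.imwrite(f"pics/{n}1.png",im)
    s,T=where();q=proj(n,s["position"]);print(n,q)
    x,y=(int(q[0])-70,int(q[1])-60)
    cv2.imwrite(f"pics/{n}1c.png",cv2.resize(im[max(y,0):y+120,max(x,0):x+140],None,fx=5,fy=5,interpolation=cv2.INTER_CUBIC));print(x,y)
E
```

```text
t 1.3 tcp stand mm [  0.6  54.3 199.5] xyaw 93.55 gap 85.4 F [-1.2  0.   0.5]
offset [ 0.0007 -0.0006 -0.0005] roll -0.17
t 1.35 tcp stand mm [1.000e-01 5.530e+01 1.999e+02] xyaw 93.63 gap 85.4 F [0.6 0.5 0.1]
scene [372.32070418 240.97722478]
302 180
t 1.4 tcp stand mm [-2.000e-01  5.590e+01  2.002e+02] xyaw 93.71 gap 85.2 F [-0.5 -0.4  1.2]
top [116.39209807 179.56970786]
46 119
```

View pics/scene1c.png

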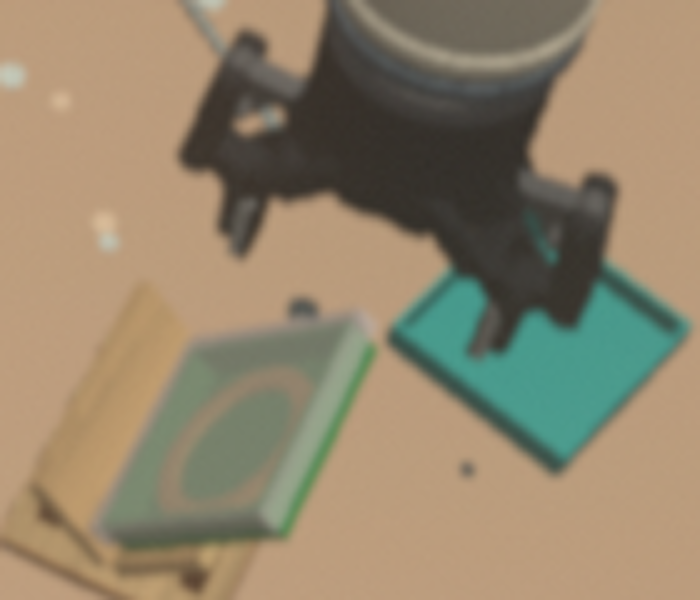

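View pics/top1c.png

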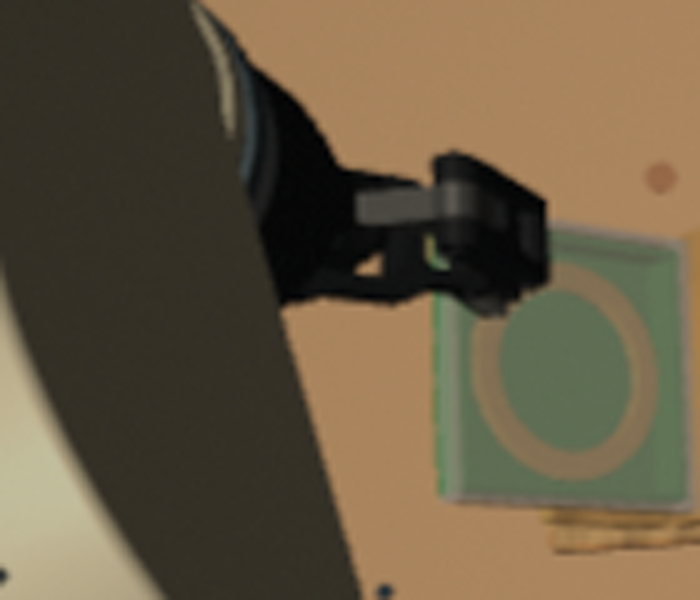

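```bash
python3 - <<'E'
from h import *
for y in (13,55.5,98,):
  for x in (-11,11):
   for z in (.200,.213): print(y,x,z,np.round((proj("scene",s2w([x/1e3,y/1e3,z]))-[302,180])*5+2), np.round((proj("top",s2w([x/1e3,y/1e3,z]))-[46,119])*5+2))
E
```

```text
13 -11 0.2 [259. 239.] [494. 329.]
13 -11 0.213 [263. 220.] [483. 321.]
13 11 0.2 [236. 284.] [492. 259.]
13 11 0.213 [240. 265.] [480. 250.]
55.5 -11 0.2 [365. 284.] [357. 339.]
55.5 -11 0.213 [371. 266.] [342. 331.]
55.5 11 0.2 [343. 330.] [355. 270.]
55.5 11 0.213 [349. 312.] [340. 261.]
98 -11 0.2 [474. 330.] [219. 349.]
98 -11 0.213 [481. 312.] [202. 342.]
98 11 0.2 [453. 377.] [217. 280.]
98 11 0.213 [460. 360.] [201. 271.]
```

Scene: fingertips at crop (238,252) and (478,357), which is about 3 mm more +y than projected. Top: the tip at (490,315) is within 1 px. So the top view is close and the scene view reads about 3 mm high in y. I'll take stand y≈0.2233. Next is the page-turn path for a tool that stays vertical: the fingers straddle the free edge and the case pivots between the pads.

```bash
sed -i 's/ORG=np.array.*;YAW/ORG=np.array([.5415,.2233]);YAW/' h.py; cat >> h.py <<'E'
def case2(th):
    e=np.array([np.cos(th),np.sin(th)]);n=np.array([-np.sin(th),np.cos(th)]);wn=np.array([-S,C]);m=np.array([-C,S])
    # A=a*m (lid corner on -y wing); min over base corner, skirt corner of wn.X = 0
    a=max(-(wn@(4*e-21*n))/(wn@m),-(wn@(-12*n))/(wn@m),0)
    return lambda u,w:a*m+(u-4)*e+(w-21)*n+np.array([0,22.])
def retreat(g):
    sa=g/2/57.3-.101;return 57.3*(.995-np.sqrt(1-sa**2))
def plan(deg,ut=72):
    th=np.radians(deg);X=case2(th)
    if deg<=90:
        t=X(ut,21);B=max((X(104,0),X(108,9)),key=lambda q:q[0]);g=B[0]-t[0];yc=(B[0]+t[0])/2
    else:
        t=X(ut,0);B=min((X(108,21),),key=lambda q:q[0]);g=t[0]-B[0];yc=(B[0]+t[0])/2
    return yc,t[1]-retreat(g),g,B[1]-t[1]
if __name__=="__main__":
    for d in range(50,131,8): print(d,np.round(plan(d),1),"body clearance",round(plan(d)[1]+73-max(case2(np.radians(d))(108,w)[1] for w in(0,21)),1))
    need(0,.047,.2)
E
python3 h.py
```

```text
50 [48.3 89.3 36.7 11. ] body clearance 44.3
58 [40.2 94.5 34.8 16. ] body clearance 41.6
66 [31.3 98.3 32.2 20.7] body clearance 39.5
74 [ 21.8 100.6  29.   25. ] body clearance 38.0
82 [ 11.8 101.4  25.2  28.8] body clearance 37.2
90 [  1.7 100.6  21.   32. ] body clearance 37.1
98 [ -8.8 100.7  25.8  32.7] body clearance 37.2
106 [-19.1  99.2  30.1  28.8] body clearance 37.9
114 [-29.   96.2  33.8  24.3] body clearance 39.3
122 [-39.1  92.6  36.9  19.4] body clearance 41.3
130 [-48.6  87.8  39.2  14.1] body clearance 44.0
t 1.4 tcp stand mm [ -0.   56.9 200.2] xyaw 93.71 gap 85.2 F [-0.5 -0.4  1.2]
offset [-0.0099  0.      0.0002] roll -0.01
```

Call:
{"fn": "apply_moves", "kwargs": {"targets": [{"offset":[-0.0035,0,0],"roll":0},{"offset":[-0.007,0,0],"roll":0},{"offset":[-0.007,0,0],"roll":0},{"offset":[-0.007,0,0],"roll":0},{"offset":[-0.007,0,0],"roll":0}], "jaw": 75}}

```text
time_s: 1.9
position: [0.5388, 0.2729, 0.2004]
orientation: [2.148, 2.292, 0.0]
contact_force: [1.0, -0.3, -0.7]
finger_gap: 0.06
```

```bash
python3 -c "
from h import *
need(0,.047,.1)"
```

```text
t 1.9 tcp stand mm [  0.5  49.6 200.4] xyaw 93.72 gap 60.0 F [ 1.  -0.4 -0.7]
offset [-0.0026 -0.0005  0.1004] roll 0.0
```

Call:
{"fn": "apply_moves", "kwargs": {"targets": [{"offset":[-0.001,0,0.025],"roll":0},{"offset":[-0.001,0,0.05],"roll":0},{"offset":[-0.001,0,0.075],"roll":0},{"offset":[-0.001,0,0.095],"roll":0},{"offset":[-0.001,0,0.11],"roll":0},{"offset":[-0.001,0,0.11],"roll":0}]}}

```text
time_s: 2.5
position: [0.5378, 0.2711, 0.0883]
orientation: [-2.148, -2.291, 0.005]
contact_force: [0.2, -0.6, 0.2]
finger_gap: 0.0605
```

```bash
cat > snap.py <<'E'
import sys
from h import *
k=sys.argv[1];out=[]
for n,o in (("scene",(280,180)),("top",(90,120))):
    im=optics.snapshot(n)[:,:,::-1];x,y=o
    out.append(cv2.resize(im[y:y+150,x:x+130],None,fx=3,fy=3,interpolation=cv2.INTER_CUBIC))
cv2.imwrite(f"pics/s{k}.png",np.hstack(out))
where()
E
python3 snap.py 2
```

```text
t 2.6 tcp stand mm [ 0.9 48.5 90.6] xyaw 93.71 gap 60.5 F [-0.2  0.5  0.6]
```

View pics/s2.png

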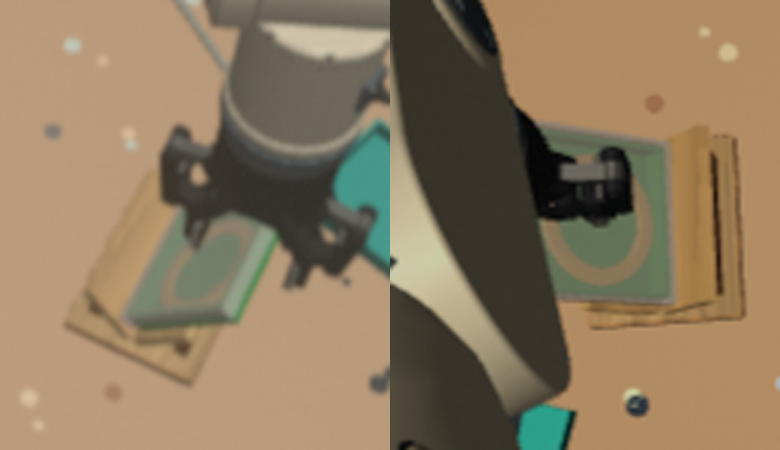

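Scene (left): -y finger tip at about (195,240) over the lid, +y finger at (295,280) beyond the free green edge. The fingers straddle the edge, still clear. Now close to near contact.

Call:
{"fn": "apply_moves", "kwargs": {"targets": [{"offset":[0,0,0],"roll":0},{"offset":[0,0,0],"roll":0},{"offset":[0,0,0],"roll":0}], "jaw": 135}}

```text
time_s: 2.9
position: [0.5395, 0.2719, 0.0911]
orientation: [2.148, 2.292, 0.002]
contact_force: [0.7, -0.2, -0.4]
finger_gap: 0.0404
```

Call:
{"fn": "apply_moves", "kwargs": {"targets": [{"offset":[0,0,0],"roll":0},{"offset":[0,0,0],"roll":0},{"offset":[0,0,0],"roll":0}], "jaw": 145}}

```text
time_s: 3.2
position: [0.5392, 0.2717, 0.0905]
orientation: [2.148, 2.292, 0.001]
contact_force: [0.1, -0.8, 0.8]
finger_gap: 0.037
```

```bash
python3 snap.py 3
```

```text
t 3.3 tcp stand mm [ 0.8 48.4 90.5] xyaw 93.71 gap 36.7 F [ 0.1 -0.1  2.2]
```

View pics/s3.png

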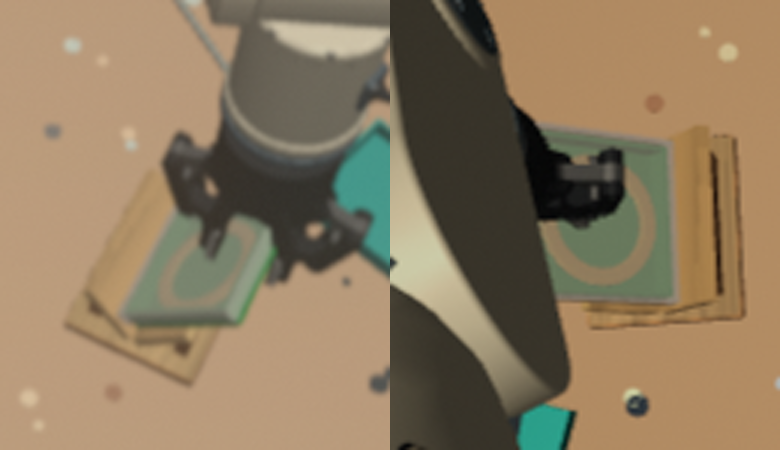

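Contact just begins: the gap of 36.7 mm matches the plan and the lid's fold edge moved slightly. Next, turn it up in steps.

Call:
{"fn": "apply_moves", "kwargs": {"targets": [{"offset":[-0.002,0,-0.001],"roll":0},{"offset":[-0.004,0,-0.002],"roll":0},{"offset":[-0.006,0,-0.003],"roll":0},{"offset":[-0.008,0,-0.004],"roll":0},{"offset":[-0.008,0,-0.004],"roll":0}], "jaw": 154}}

```text
time_s: 3.8
position: [0.5402, 0.2662, 0.0959]
orientation: [-2.148, -2.29, -0.008]
contact_force: [-5.0, 12.5, 9.1]
finger_gap: 0.0339
```

```bash
python3 snap.py 4
```

```text
t 3.9 tcp stand mm [ 1.5 43.  95.8] xyaw 93.66 gap 34.2 F [-2.9 12.9  8.8]
```

View pics/s4.png

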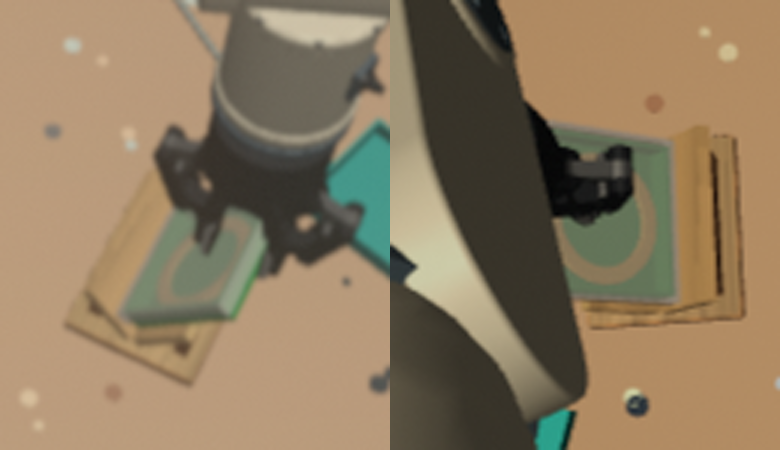

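The force (12.9, 8.8 N) is normal to the -y wing: the tight pinch hinders pivoting and pushes the bottom edge onto that wing. I'll ease the jaws a little so that the case can pivot.

Call:
{"fn": "apply_moves", "kwargs": {"targets": [{"offset":[0,0,0],"roll":0},{"offset":[0,0,0],"roll":0},{"offset":[0,0,0],"roll":0}], "jaw": 146}}

```text
time_s: 4.2
position: [0.5402, 0.2654, 0.0953]
orientation: [-2.148, -2.291, -0.006]
contact_force: [-1.5, 9.4, 6.0]
finger_gap: 0.0371
```

```bash
python3 snap.py 5
```

```text
t 4.3 tcp stand mm [ 1.5 42.1 95.3] xyaw 93.68 gap 36.4 F [-1.4  6.9  5.8]
```

View pics/s5.png

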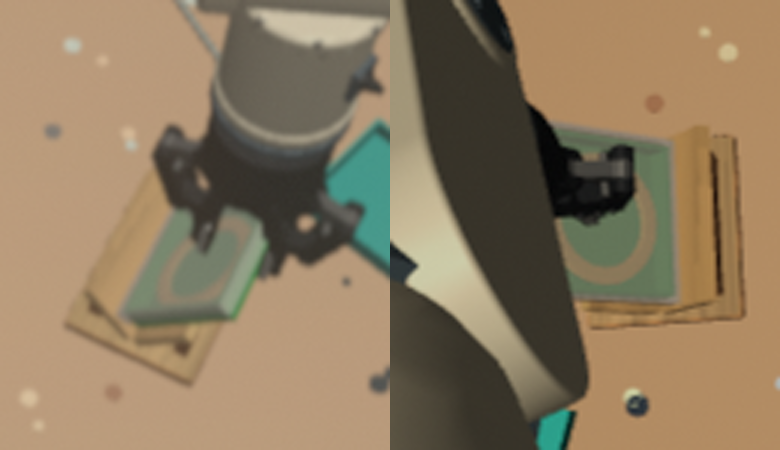

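Call:
{"fn": "apply_moves", "kwargs": {"targets": [{"offset":[0,0,0],"roll":0},{"offset":[0,0,0],"roll":0}], "jaw": 140}}

```text
time_s: 4.5
position: [0.5401, 0.2646, 0.0948]
orientation: [-2.149, -2.292, -0.004]
contact_force: [0.1, 6.1, 4.1]
finger_gap: 0.0385
```

```bash
python3 -c "
from h import *
where()"
```

```text
t 4.5 tcp stand mm [ 1.3 41.3 94.8] xyaw 93.69 gap 38.5 F [0.4 6.1 4.1]
```

```bash
python3 - <<'E'
from h import *
for d in (50,54,58,62):
    X=case2(np.radians(d))
    for nm,u,w in (("lid free",108,21),("lid fold",4,21),("base free",104,0)):
        y,z=X(u,w);xs=.048 if w==0 else .052
        q=s2w([xs,y/1e3,z/1e3]);q2=s2w([-xs,y/1e3,z/1e3]);print(d,nm,np.round((proj("scene",q)-[280,180])*3+1),"top +x,-x",np.round((proj("top",q)-[90,120])*3+1+[390,0]),np.round((proj("top",q2)-[90,120])*3+1+[390,0]))
E
python3 - <<'E'
import cv2
a=cv2.imread('pics/s5.png')
cv2.imwrite('pics/s5z.png',cv2.resize(a[150:350,60:300],None,fx=3,fy=3,interpolation=cv2.INTER_CUBIC))
E
```

```text
50 lid free [223. 309.] top +x,-x [521. 119.] [527. 297.]
50 lid fold [118. 319.] top +x,-x [664. 141.] [672. 304.]
50 base free [241. 324.] top +x,-x [507. 134.] [512. 295.]
54 lid free [216. 302.] top +x,-x [529. 117.] [535. 296.]
54 lid fold [118. 319.] top +x,-x [664. 141.] [672. 304.]
54 base free [236. 317.] top +x,-x [512. 131.] [517. 294.]
58 lid free [208. 296.] top +x,-x [537. 114.] [543. 294.]
58 lid fold [119. 319.] top +x,-x [663. 141.] [671. 304.]
58 base free [230. 311.] top +x,-x [517. 129.] [523. 292.]
62 lid free [200. 290.] top +x,-x [546. 112.] [552. 293.]
62 lid fold [119. 320.] top +x,-x [663. 142.] [671. 304.]
62 base free [224. 305.] top +x,-x [523. 127.] [529. 291.]
```

View pics/s5z.png

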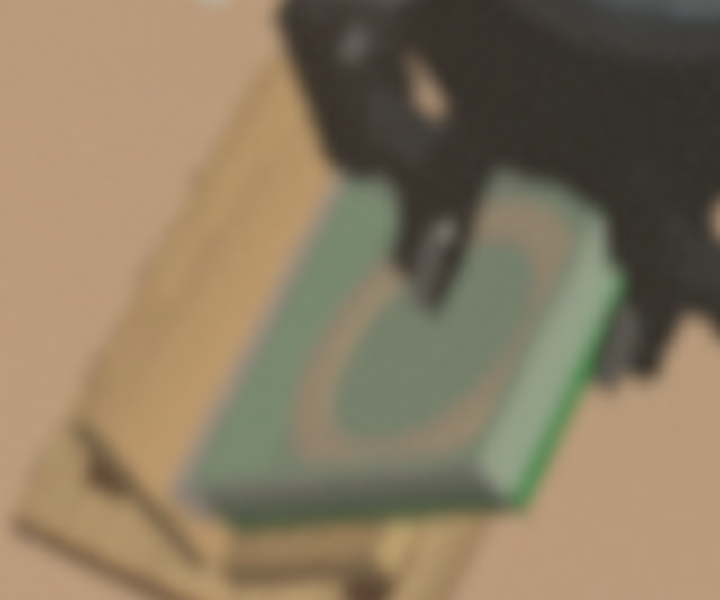

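```bash
python3 - <<'E'
from h import *
for y,z in ((22,96),(22,90),(24,96),(24,86),(60,96),(60,86)):
    print(y,z,[np.round((((proj("scene",s2w([x,y/1e3,z/1e3]))-[280,180])*3+1)-[60,150])*3+1) for x in (-.011,.011)])
X=case2(np.radians(54));print(X(104,0),X(108,21),X(65,21),X(72,21))
E
```

```text
22 96 [array([456., 237.]), array([418., 314.])]
22 90 [array([452., 250.]), array([414., 327.])]
24 96 [array([464., 241.]), array([426., 318.])]
24 86 [array([458., 262.]), array([420., 339.])]
60 96 [array([613., 307.]), array([576., 385.])]
60 86 [array([606., 328.]), array([569., 405.])]
[ 62.27661581 106.63647422] [ 47.63839994 122.2160325 ] [22.36363409 87.42830174] [26.47813086 93.0914207 ]
```

Call:
{"fn": "apply_moves", "kwargs": {"targets": [{"offset":[-0.003,0,0],"roll":0},{"offset":[-0.005,0,0],"roll":0},{"offset":[-0.005,0,0],"roll":0}], "jaw": 112}}

```text
time_s: 4.8
position: [0.5403, 0.2601, 0.0952]
orientation: [-2.149, -2.29, -0.005]
contact_force: [-2.4, 9.6, 6.7]
finger_gap: 0.0478
```

```bash
python3 -c "
from h import *
where()"
```

```text
t 4.8 tcp stand mm [ 1.2 36.8 95.2] xyaw 93.65 gap 47.8 F [-1.8  9.7  6.7]
```

```bash
python3 snap.py 6; python3 -c "
from h import *
s=telemetry.read_state();print(R.from_euler('z',-YAW).apply(s['ft_torque']),R.from_euler('z',-YAW).apply(s['contact_force']))"
python3 - <<'E'
import cv2,numpy as np
a=cv2.imread('pics/s6.png')
cv2.imwrite('pics/s6z.png',cv2.resize(a[150:350,60:300],None,fx=3,fy=3,interpolation=cv2.INTER_CUBIC))
cv2.imwrite('pics/s6t.png',cv2.resize(a[80:350,480:770],None,fx=2.5,fy=2.5,interpolation=cv2.INTER_CUBIC)[:600])
E
```

```text
t 4.9 tcp stand mm [ 1.2 36.9 95.2] xyaw 93.67 gap 48.0 F [-2.1  9.7  5.6]
[1.83094358 0.37082004 0.00664685] [-2.05466564  9.70633961  5.58443542]
```

View pics/s6z.png

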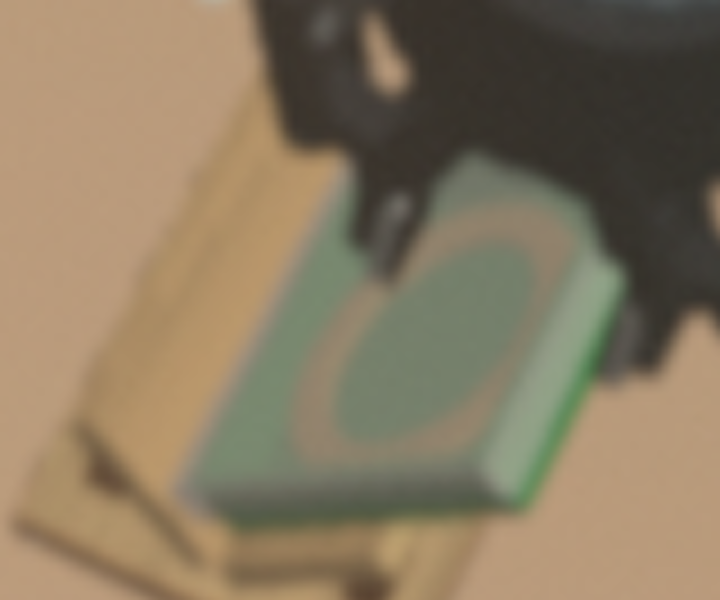

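View pics/s6t.png

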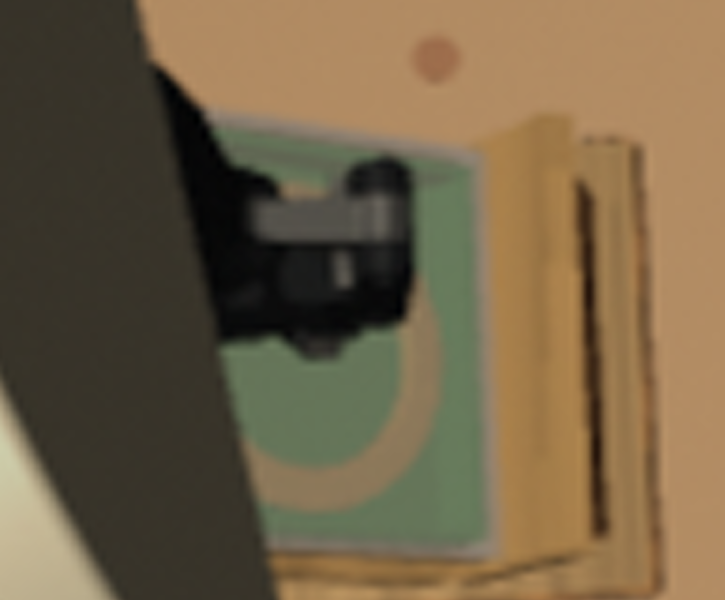

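The +y finger alone is blocked at y≈60.6 mm. The force and moment place the contact at the base's edge, pushing down-left with friction, so it is wedging the case into the V. I'll ease off and then push with an upward component along the arc.

Call:
{"fn": "apply_moves", "kwargs": {"targets": [{"offset":[0.003,0,0.004],"roll":0},{"offset":[0.007,0,0.004],"roll":0},{"offset":[0.007,0,0.004],"roll":0}]}}

```text
time_s: 5.2
position: [0.5389, 0.2653, 0.0899]
orientation: [2.148, 2.293, -0.002]
contact_force: [0.1, -0.2, -1.2]
finger_gap: 0.0479
```

```bash
python3 -c "
from h import *
where()"
```

```text
t 5.2 tcp stand mm [ 0.2 42.  89.9] xyaw 93.74 gap 47.9 F [ 0.1 -0.2 -1.2]
```

Call:
{"fn": "apply_moves", "kwargs": {"targets": [{"offset":[-0.003,0,-0.002],"roll":0},{"offset":[-0.005,0,-0.005],"roll":0},{"offset":[-0.007,0,-0.008],"roll":0},{"offset":[-0.009,0,-0.011],"roll":0},{"offset":[-0.011,0,-0.014],"roll":0}]}}

```text
time_s: 5.7
position: [0.5401, 0.254, 0.1045]
orientation: [2.148, 2.292, -0.001]
contact_force: [-0.1, 0.8, -0.3]
finger_gap: 0.0478
```

```bash
python3 -c "
from h import *
where()"
```

```text
t 5.7 tcp stand mm [  0.6  30.7 104.5] xyaw 93.7 gap 47.8 F [-0.1  0.8 -0.3]
```

```bash
python3 snap.py 7
```

```text
t 5.8 tcp stand mm [  0.9  30.9 104.7] xyaw 93.69 gap 48.1 F [ 0.2  0.5 -0.4]
```

View pics/s7.png

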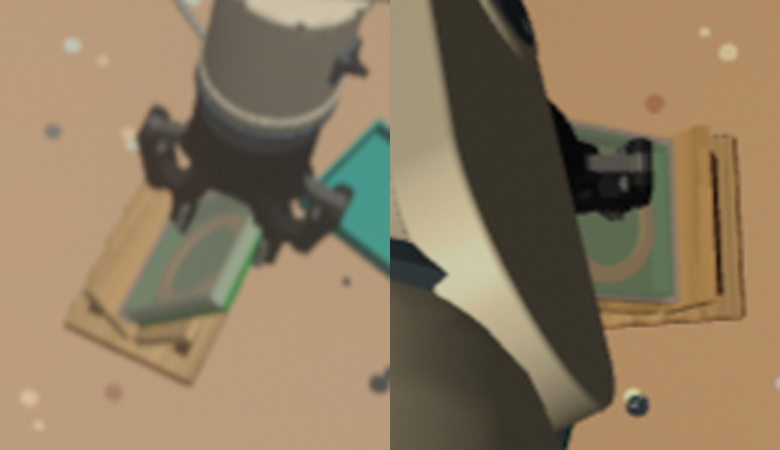

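The case has turned to about 60° with almost no force (free base corner now at (225,310) in the scene crop). Now compute the arc of the base edge to vertical.

```bash
python3 - <<'E'
from h import *
for d in (60,62,66,70,74,78,82,86,90):
    X=case2(np.radians(d));B=X(104,0);L=X(108,21);zt=B[1]-6
    # lid face y at tip height
    us=np.linspace(20,108,500);p=np.array([X(u,21) for u in us]);yl=np.interp(zt,p[:,1],p[:,0])
    print(d,"B",np.round(B,1),"lidtop",np.round(L,1),"lid y at B-6:",round(yl,1),"gap",round(B[0]-yl,1))
E
```

```text
60 B [ 55.1 113.6] lidtop [ 39.  127.6] lid y at B-6: 27.4 gap 27.7
62 B [ 52.6 115.8] lidtop [ 36.  129.2] lid y at B-6: 25.7 gap 27.0
66 B [ 47.4 119.7] lidtop [ 29.8 131.9] lid y at B-6: 21.7 gap 25.7
70 B [ 41.9 123.1] lidtop [ 23.6 134. ] lid y at B-6: 17.4 gap 24.5
74 B [ 36.3 126. ] lidtop [ 17.2 135.6] lid y at B-6: 12.7 gap 23.6
78 B [ 30.5 128.4] lidtop [ 10.7 136.7] lid y at B-6: 7.7 gap 22.7
82 B [ 24.5 130.3] lidtop [  4.2 137.2] lid y at B-6: 2.4 gap 22.0
86 B [ 18.4 131.7] lidtop [ -2.3 137.1] lid y at B-6: -3.1 gap 21.5
90 B [ 12.2 132.5] lidtop [ -8.8 136.5] lid y at B-6: -8.8 gap 21.0
```

Call:
{"fn": "apply_moves", "kwargs": {"targets": [{"offset":[-0.001,0,-0.003],"roll":0},{"offset":[-0.003,0,-0.005],"roll":0},{"offset":[-0.006,0,-0.007],"roll":0},{"offset":[-0.009,0,-0.009],"roll":0},{"offset":[-0.012,0,-0.011],"roll":0},{"offset":[-0.012,0,-0.011],"roll":0}], "jaw": 132}}

```text
time_s: 6.4
position: [0.541, 0.2422, 0.1156]
orientation: [2.148, 2.292, 0.0]
contact_force: [0.4, -0.5, 0.7]
finger_gap: 0.0411
```

```bash
python3 snap.py 8
```

```text
t 6.5 tcp stand mm [  0.6  19.2 115.3] xyaw 93.7 gap 41.0 F [0.1 0.9 0.5]
```

View pics/s8.png

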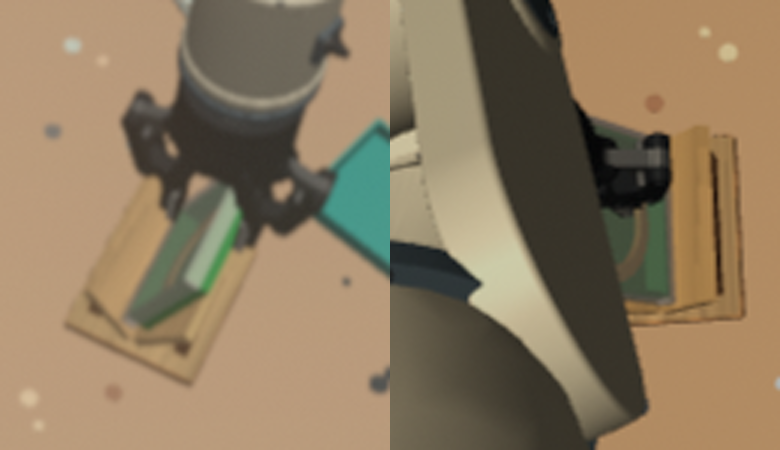

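Scene shows the case at about 72°, lid closed, between the fingers at (165,200) and (245,230). Continue to near vertical.

Call:
{"fn": "apply_moves", "kwargs": {"targets": [{"offset":[0,0,-0.003],"roll":0},{"offset":[0,0,-0.004],"roll":0},{"offset":[-0.004,0,-0.005],"roll":0},{"offset":[-0.008,0,-0.006],"roll":0},{"offset":[-0.012,0,-0.007],"roll":0},{"offset":[-0.012,0,-0.007],"roll":0}], "jaw": 168}}

```text
time_s: 7.1
position: [0.5417, 0.23, 0.1224]
orientation: [2.149, 2.292, -0.0]
contact_force: [-0.4, 0.6, -0.3]
finger_gap: 0.0288
```

```bash
python3 snap.py 9
```

```text
t 7.2 tcp stand mm [  0.6   7.1 122.3] xyaw 93.68 gap 29.1 F [0.4 0.4 0.2]
```

View pics/s9.png

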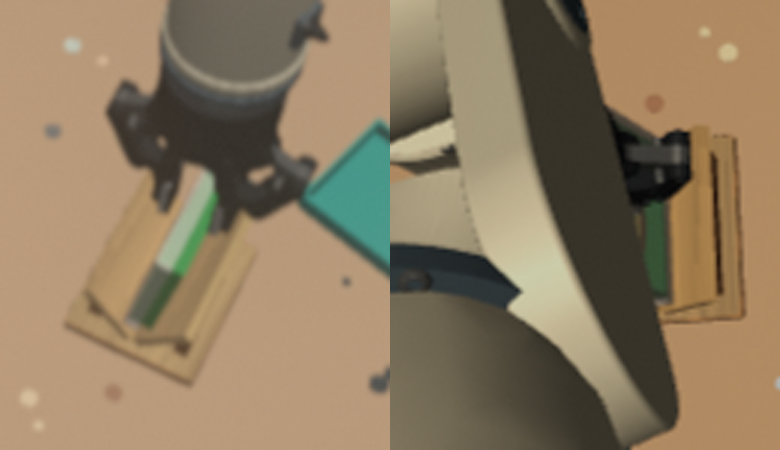

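About 84°: lid and base are closed, top strip at (205,180)–(165,265). Bring it vertical and bring the jaws close around it.

Call:
{"fn": "apply_moves", "kwargs": {"targets": [{"offset":[0,0,-0.001],"roll":0},{"offset":[-0.001,0,-0.001],"roll":0},{"offset":[-0.003,0,-0.001],"roll":0},{"offset":[-0.005,0,-0.001],"roll":0},{"offset":[-0.005,0,-0.001],"roll":0}], "jaw": 182}}

```text
time_s: 7.7
position: [0.542, 0.2254, 0.1233]
orientation: [2.149, 2.292, -0.0]
contact_force: [0.3, 0.6, -0.0]
finger_gap: 0.0247
```

```bash
python3 snap.py 10
```

```text
t 7.8 tcp stand mm [  0.6   2.3 123.3] xyaw 93.7 gap 24.3 F [ 0.5 -0.3 -0.2]
```

View pics/s10.png

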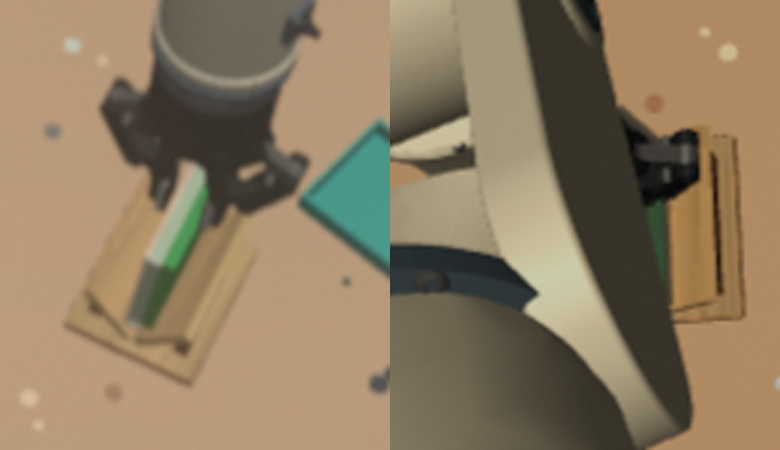

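Nearly vertical, lid at left, green base at right. Close fully to pinch the case and check the thickness.

Call:
{"fn": "apply_moves", "kwargs": {"targets": [{"offset":[0,0,0.006],"roll":0},{"offset":[0,0,0.006],"roll":0}]}}

```text
time_s: 8.0
position: [0.5414, 0.2255, 0.1164]
orientation: [-2.148, -2.292, 0.002]
contact_force: [-0.4, 0.9, 0.6]
finger_gap: 0.024
```

Call:
{"fn": "apply_moves", "kwargs": {"targets": [{"offset":[0,0,0],"roll":0},{"offset":[0,0,0],"roll":0},{"offset":[0,0,0],"roll":0},{"offset":[0,0,0],"roll":0}], "jaw": 195}}

```text
time_s: 8.4
position: [0.5419, 0.2257, 0.1172]
orientation: [-2.148, -2.292, 0.0]
contact_force: [0.2, -1.0, -1.5]
finger_gap: 0.0207
```

```bash
python3 snap.py 11; python3 - <<'E'
from h import *
for d in (90,92,94,96,98,100,104,108,112,116,120,124,128,130):
    X=case2(np.radians(d));L=X(108,21);zt=L[1]-16
    us=np.linspace(20,104,500);p=np.array([X(u,0) for u in us]);yb=np.interp(zt,p[:,1],p[:,0])
    print(d,"L",np.round(L,1),"base y at L-16",round(yb,1),"gap",round(yb-L[0],1),"yc",round((yb+L[0])/2,1),"tip",round(zt,1),"jaw",round((85.3-(yb-L[0])-1)/.337), "baseTop",np.round(X(104,0),1))
E
```

```text
t 8.5 tcp stand mm [  0.6   2.4 117.3] xyaw 93.71 gap 20.7 F [-0.5 -1.7 -0.4]
90 L [ -8.8 136.5] base y at L-16 12.2 gap 21.0 yc 1.7 tip 120.5 jaw 188 baseTop [ 12.2 132.5]
92 L [-12.1 136. ] base y at L-16 9.5 gap 21.6 yc -1.3 tip 120.0 jaw 186 baseTop [  9.1 132.7]
94 L [-15.3 135.3] base y at L-16 6.9 gap 22.2 yc -4.2 tip 119.3 jaw 184 baseTop [  5.9 132.8]
96 L [-18.5 134.5] base y at L-16 4.3 gap 22.8 yc -7.1 tip 118.5 jaw 183 baseTop [  2.8 132.8]
98 L [-21.7 133.6] base y at L-16 1.7 gap 23.5 yc -10.0 tip 117.6 jaw 181 baseTop [ -0.4 132.6]
100 L [-24.9 132.5] base y at L-16 -0.7 gap 24.1 yc -12.8 tip 116.5 jaw 179 baseTop [ -3.5 132.2]
104 L [-31.1 130. ] base y at L-16 -5.5 gap 25.6 yc -18.3 tip 114.0 jaw 174 baseTop [ -9.8 131.2]
108 L [-37.2 126.9] base y at L-16 -9.9 gap 27.3 yc -23.5 tip 110.9 jaw 169 baseTop [-16.  129.6]
112 L [-43.1 123.3] base y at L-16 -14.0 gap 29.1 yc -28.5 tip 107.3 jaw 164 baseTop [-22.1 127.5]
116 L [-48.8 119.3] base y at L-16 -17.6 gap 31.2 yc -33.2 tip 103.3 jaw 158 baseTop [-28.2 124.9]
120 L [-54.7 115.3] base y at L-16 -21.2 gap 33.5 yc -37.9 tip 99.3 jaw 151 baseTop [-34.5 122.3]
124 L [-60.3 110.8] base y at L-16 -24.2 gap 36.1 yc -42.3 tip 94.8 jaw 143 baseTop [-40.7 119.2]
128 L [-65.7 105.9] base y at L-16 -26.5 gap 39.1 yc -46.1 tip 89.9 jaw 134 baseTop [-46.6 115.7]
130 L [-68.2 103.3] base y at L-16 -27.4 gap 40.8 yc -47.8 tip 87.3 jaw 129 baseTop [-49.6 113.7]
```

View pics/s11.png

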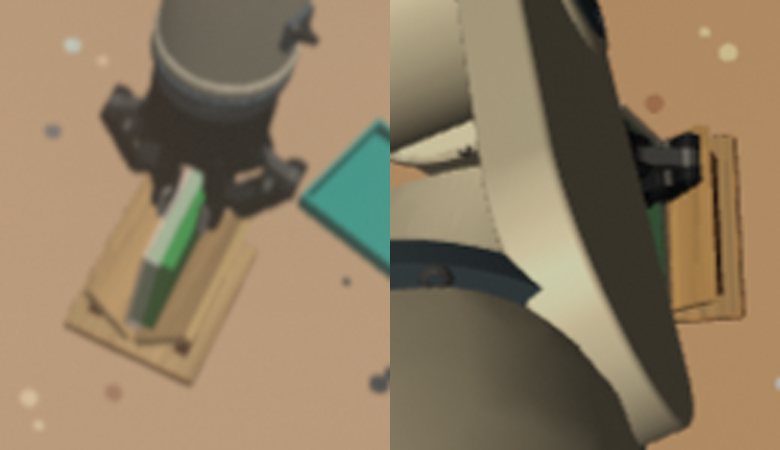

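Gap 20.7 mm, so lid and base are closed (21 mm) and vertical, with negligible force. Now tip it on towards -y, opening the jaws just as the tilt demands.

Call:
{"fn": "apply_moves", "kwargs": {"targets": [{"offset":[-0.002,0,0],"roll":0},{"offset":[-0.004,0,0],"roll":0},{"offset":[-0.006,0,0],"roll":0},{"offset":[-0.006,0,0],"roll":0}], "jaw": 184}}

```text
time_s: 8.9
position: [0.5425, 0.2196, 0.1174]
orientation: [2.148, 2.292, 0.001]
contact_force: [-0.7, 0.0, 0.6]
finger_gap: 0.0238
```

```bash
python3 -c "
from h import *
where()"
```

```text
t 8.9 tcp stand mm [  0.8  -3.8 117.4] xyaw 93.7 gap 23.8 F [-0.7  0.1  0.6]
```

Call:
{"fn": "apply_moves", "kwargs": {"targets": [{"offset":[-0.002,0,0],"roll":0},{"offset":[-0.004,0,0.001],"roll":0},{"offset":[-0.006,0,0.002],"roll":0},{"offset":[-0.006,0,0.002],"roll":0}], "jaw": 179}}

```text
time_s: 9.3
position: [0.5426, 0.2134, 0.115]
orientation: [-2.149, -2.292, 0.001]
contact_force: [-0.1, 0.4, -0.8]
finger_gap: 0.0255
```

```bash
python3 snap.py 12
```

```text
t 9.4 tcp stand mm [  0.6  -9.7 115.2] xyaw 93.7 gap 25.3 F [-0.1 -0.3  0.2]
```

View pics/s12.png

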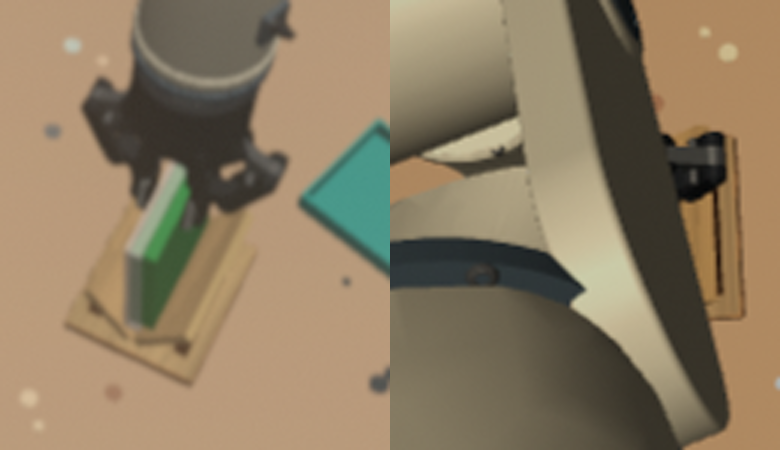

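Tilted slightly past vertical with the lid and base shut (top strip (180,170)–(135,255)). Continue.

Call:
{"fn": "apply_moves", "kwargs": {"targets": [{"offset":[-0.002,0,0.001],"roll":0},{"offset":[-0.004,0,0.002],"roll":0},{"offset":[-0.006,0,0.003],"roll":0},{"offset":[-0.008,0,0.004],"roll":0},{"offset":[-0.011,0,0.005],"roll":0},{"offset":[-0.011,0,0.005],"roll":0}], "jaw": 171}}

```text
time_s: 10.0
position: [0.5433, 0.2023, 0.1101]
orientation: [-2.149, -2.292, 0.001]
contact_force: [0.5, -0.7, -0.2]
finger_gap: 0.0284
```

```bash
python3 snap.py 13
```

```text
t 10.1 tcp stand mm [  0.6 -20.8 110.2] xyaw 93.69 gap 28.1 F [-0.8  0.3 -0.2]
```

View pics/s13.png

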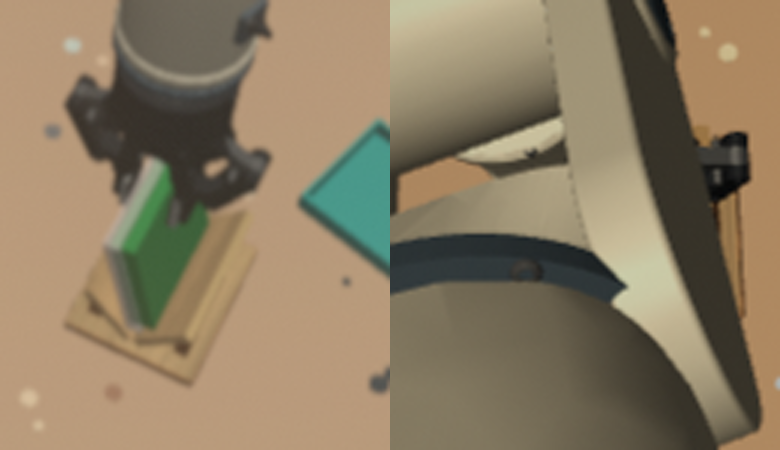

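Call:
{"fn": "apply_moves", "kwargs": {"targets": [{"offset":[-0.002,0,0.0015],"roll":0},{"offset":[-0.004,0,0.003],"roll":0},{"offset":[-0.006,0,0.0045],"roll":0},{"offset":[-0.008,0,0.006],"roll":0},{"offset":[-0.01,0,0.0075],"roll":0},{"offset":[-0.01,0,0.0075],"roll":0}], "jaw": 158}}

```text
time_s: 10.7
position: [0.544, 0.1925, 0.1025]
orientation: [-2.149, -2.292, 0.001]
contact_force: [1.3, -0.7, 0.2]
finger_gap: 0.0325
```

```bash
python3 snap.py 14
```

```text
t 10.8 tcp stand mm [  0.6 -30.7 102.7] xyaw 93.7 gap 32.3 F [-0.1 -0.7 -0.8]
```

View pics/s14.png

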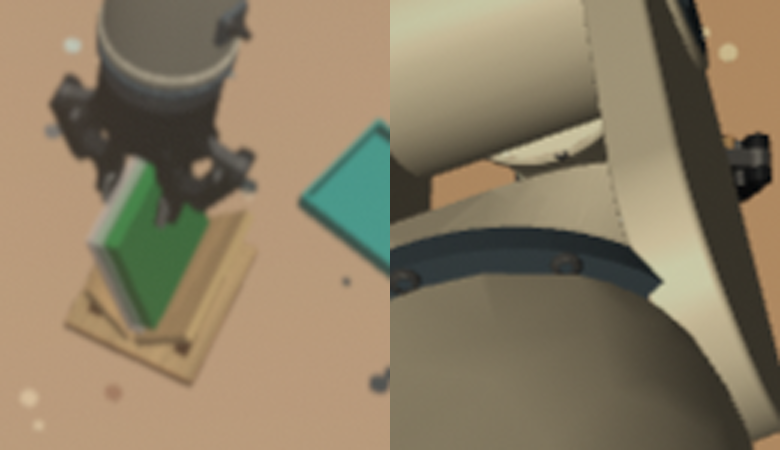

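Around 114°, still shut. Continue to about 122°.

Call:
{"fn": "apply_moves", "kwargs": {"targets": [{"offset":[-0.002,0,0.0015],"roll":0},{"offset":[-0.004,0,0.003],"roll":0},{"offset":[-0.006,0,0.005],"roll":0},{"offset":[-0.008,0,0.0065],"roll":0},{"offset":[-0.009,0,0.008],"roll":0},{"offset":[-0.009,0,0.008],"roll":0}], "jaw": 145}}

```text
time_s: 11.4
position: [0.5447, 0.1835, 0.0946]
orientation: [2.149, 2.292, -0.0]
contact_force: [-0.3, -0.9, 0.3]
finger_gap: 0.0368
```

```bash
python3 snap.py 15
```

```text
t 11.5 tcp stand mm [  0.6 -39.7  94.7] xyaw 93.7 gap 36.8 F [-0.6 -0.8 -1.2]
```

View pics/s15.png

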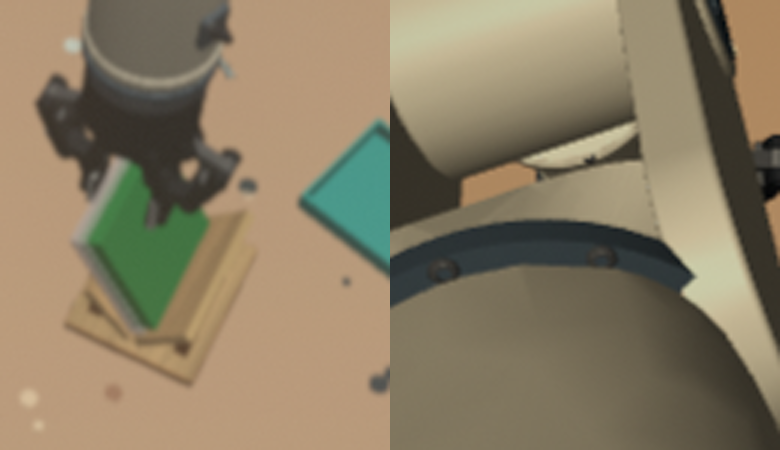

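Call:
{"fn": "apply_moves", "kwargs": {"targets": [{"offset":[-0.002,0,0.0015],"roll":0},{"offset":[-0.004,0,0.003],"roll":0},{"offset":[-0.006,0,0.005],"roll":0},{"offset":[-0.008,0,0.0065],"roll":0},{"offset":[-0.009,0,0.008],"roll":0},{"offset":[-0.009,0,0.008],"roll":0}], "jaw": 130}}

```text
time_s: 12.1
position: [0.5452, 0.1745, 0.0866]
orientation: [2.148, 2.292, -0.001]
contact_force: [0.3, -1.6, 0.8]
finger_gap: 0.0424
```

```bash
python3 snap.py 16
```

```text
t 12.2 tcp stand mm [  0.6 -48.8  86.8] xyaw 93.7 gap 41.8 F [ 1.2 -1.8  1.5]
```

View pics/s16.png

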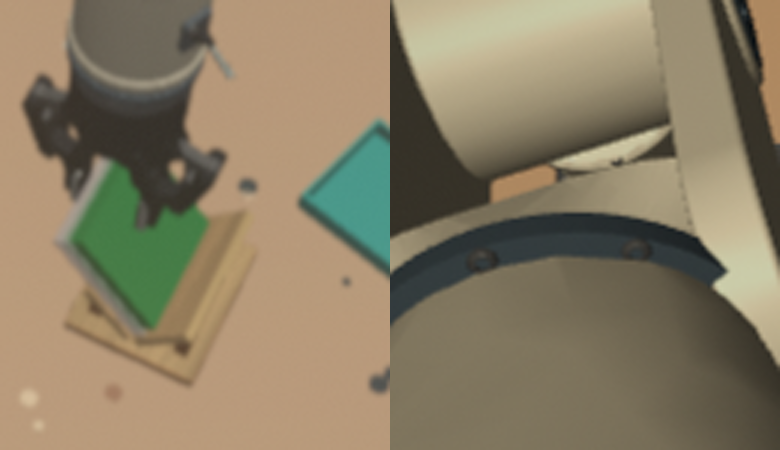

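Call:
{"fn": "apply_moves", "kwargs": {"targets": [{"offset":[-0.001,0,0.001],"roll":0},{"offset":[-0.002,0,0.002],"roll":0},{"offset":[-0.003,0,0.003],"roll":0},{"offset":[-0.003,0,0.003],"roll":0}], "jaw": 122}}

```text
time_s: 12.6
position: [0.5455, 0.172, 0.0838]
orientation: [-2.148, -2.292, -0.0]
contact_force: [-1.2, 0.5, 1.6]
finger_gap: 0.0446
```

```bash
python3 snap.py 17
```

```text
t 12.7 tcp stand mm [  0.7 -51.5  83.8] xyaw 93.71 gap 44.6 F [-0.7  0.3  0.7]
```

View pics/s17.png

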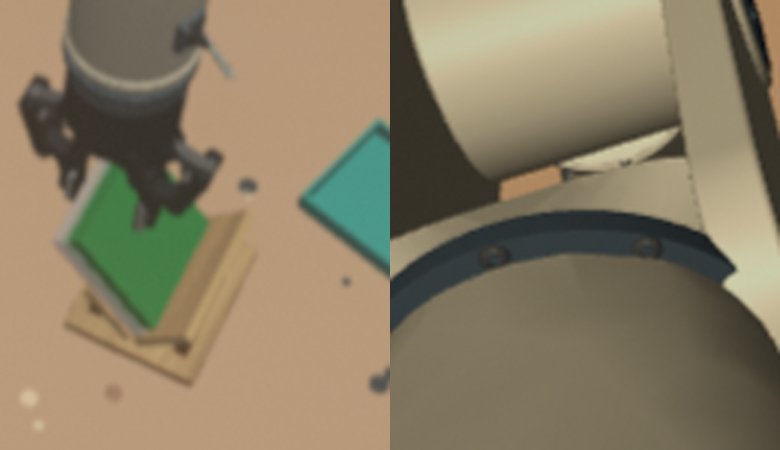

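The case did not move between the last two pictures (left corner stays at (58,240)), so it rests on the -y wing. Release and lift away.

Call:
{"fn": "apply_moves", "kwargs": {"targets": [{"offset":[0,0,0],"roll":0},{"offset":[0,0,0],"roll":0},{"offset":[0,0,0],"roll":0},{"offset":[0,0,0],"roll":0}], "jaw": 60}}

```text
time_s: 13.1
position: [0.5454, 0.1718, 0.0838]
orientation: [2.148, 2.292, -0.0]
contact_force: [0.4, 0.2, 0.2]
finger_gap: 0.0654
```

Call:
{"fn": "apply_moves", "kwargs": {"targets": [{"offset":[0,0,-0.015],"roll":0},{"offset":[0,0,-0.035],"roll":0},{"offset":[0,0,-0.06],"roll":0},{"offset":[0,0,-0.09],"roll":0},{"offset":[0,0,-0.12],"roll":0},{"offset":[0,0,-0.15],"roll":0},{"offset":[0.04,0,-0.17],"roll":0},{"offset":[0.08,0,-0.17],"roll":0},{"offset":[0.12,0,-0.17],"roll":0},{"offset":[0.16,0,-0.17],"roll":0}]}}

```text
time_s: 14.1
position: [0.5349, 0.333, 0.2556]
orientation: [2.148, 2.291, 0.002]
contact_force: [-0.2, -0.1, 0.0]
finger_gap: 0.0656
```

Call:
{"fn": "apply_moves", "kwargs": {"targets": [{"offset":[0.04,0,0],"roll":0},{"offset":[0.08,0,0],"roll":0},{"offset":[0.12,0,0],"roll":0},{"offset":[0.16,0,0],"roll":0},{"offset":[0.2,0,0],"roll":0},{"offset":[0.2,0,0],"roll":0}]}}

```text
time_s: 14.7
position: [0.5208, 0.5356, 0.2545]
orientation: [-2.144, -2.295, -0.003]
contact_force: [-0.1, -0.9, -0.2]
finger_gap: 0.0654
```

```bash
python3 - <<'E'
from h import *
where()
for n in ["scene","top"]:
    im=optics.snapshot(n)[:,:,::-1].copy(); cv2.imwrite(f"pics/{n}F.png",im)
a=cv2.imread("pics/sceneF.png")[200:330,260:420];b=cv2.imread("pics/topF.png")[130:260,110:270]
cv2.imwrite("pics/F.png",np.hstack([cv2.resize(a,None,fx=2.5,fy=2.5,interpolation=cv2.INTER_CUBIC),cv2.resize(b,None,fx=2.5,fy=2.5,interpolation=cv2.INTER_CUBIC)]))
E
```

```text
t 14.7 tcp stand mm [ -0.4 313.  254.5] xyaw 93.9 gap 65.4 F [-0.1 -0.9 -0.2]
```

View pics/F.png

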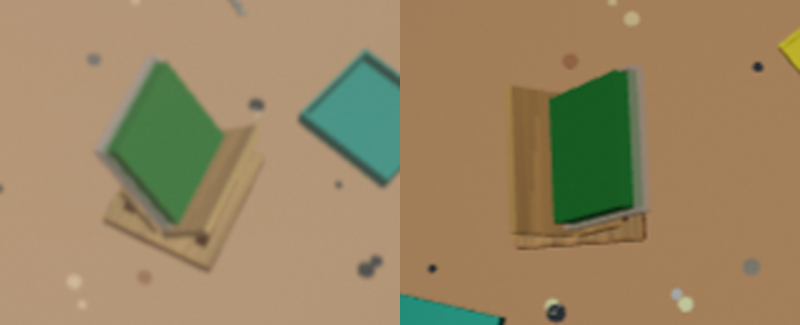

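View pics/topF.png

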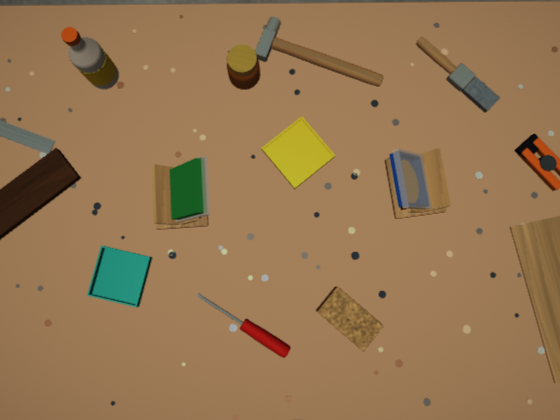

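The case lies lid-down on the -y wing, and the blue case and other things are unmoved. Measure the final pose against what it must be.

```bash
python3 - <<'E'
from h import *
o={}
for n,(x,y,X,Y) in (("scene",(285,210,365,300)),("top",(150,140,225,235))):
    im=cv2.imread(f"pics/{n}F.png");h=cv2.cvtColor(im,cv2.COLOR_BGR2HSV)
    m=cv2.inRange(h,(48,90,50),(76,255,255));k=np.zeros_like(m);k[y:Y,x:X]=m[y:Y,x:X]
    c=max(cv2.findContours(k,cv2.RETR_EXTERNAL,cv2.CHAIN_APPROX_NONE)[0],key=cv2.contourArea)
    hull=cv2.convexHull(c);e=.02
    while True:
        q=cv2.approxPolyDP(hull,e*cv2.arcLength(hull,True),True)
        if len(q)<=4:break
        e+=.005
    q=q.reshape(-1,2).astype(float);o[n]=q;print(n,q.tolist(),cv2.contourArea(c))
X=case2(np.radians(130))
mod=[(sx*.048,*(X(u,0)/1e3)) for sx,u in ((-1,8),(1,8),(1,104),(-1,104))]
W=[]
for m in mod:
    p=s2w(m);r=[]
    for n in("scene","top"):
        pr=proj(n,p);j=np.argmin(np.linalg.norm(o[n]-pr,axis=1));r.append(o[n][j]);print(n,np.round(pr,1),o[n][j],end=" ")
    T=tri(*r);W.append(w2s(T)*1e3);print("tri",np.round(W[-1],1),"model",np.round(np.array(m)*1e3,1))
W=np.array(W)
for a,b in((0,1),(3,2)): d=W[b]-W[a];print("yaw rel stand",np.degrees(np.arctan2(d[1],d[0])),"roll",np.degrees(np.arctan2(d[2],d[0])),np.linalg.norm(d))
d=(W[3]+W[2]-W[0]-W[1])/2;print("wing angle",np.degrees(np.arctan2(d[2],d[1])),np.linalg.norm(d))
E
```

```text
scene [[323.0, 226.0], [348.0, 253.0], [331.0, 288.0], [304.0, 260.0]] 1481.5
top [[200.0, 159.0], [203.0, 211.0], [172.0, 218.0], [170.0, 169.0]] 1608.5
scene [349.3 253.2] [348. 253.] top [169.5 219.7] [172. 218.] tri [-45.9   8.4  41.3] model [-48.   12.2  40.2]
scene [331.3 289.3] [331. 288.] top [167.2 169.6] [170. 169.] tri [47.3  8.8 41.7] model [48.  12.2 40.2]
scene [306.4 260.1] [304. 260.] top [193.1 157.8] [200. 159.] tri [ 46.3 -57.6 104.5] model [ 48.  -49.6 113.7]
scene [326.3 223.8] [323. 226.] top [196.  212.2] [203. 211.] tri [-46.2 -57.6 101.8] model [-48.  -49.6 113.7]
yaw rel stand 0.24441725914182533 roll 0.26888787413669163 93.28328697747641
yaw rel stand -0.02828932382993252 roll 1.6805781746076716 92.53203005488366
wing angle 137.07312289919963 90.44761111951512
```

The measured "free" corners match the visible end wall at the skirt line (model y −56.5, z 107.9; measured −57.6, ~103; the same z bias of about −5 mm as in the first fit). Yaw to the stand is about 0.1°. One more check that nothing is drifting and the blue case is unmoved, then hand in.

```bash
python3 - <<'E'
from h import *
im=optics.snapshot("scene")[:,:,::-1]
F=cv2.imread("pics/sceneF.png");I=cv2.imread("pics/scene0.png")
print("case drift diff",cv2.absdiff(im[200:310,260:375],F[200:310,260:375]).mean(),"blue start/end diff",cv2.absdiff(im[140:220,120:200],I[140:220,120:200]).mean(),"turq",cv2.absdiff(im[215:280,376:445],I[215:280,376:445]).mean(),"yellow",cv2.absdiff(im[230:285,190:255],I[230:285,190:255]).mean())
where()
print(workorder.sign_off())
E
```

```text
case drift diff 0.5003162055335968 blue start/end diff 0.6614583333333334 turq 0.7522110739502044 yellow 0.6754312354312354
t 14.85 tcp stand mm [  0.5 307.9 254.3] xyaw 93.74 gap 65.3 F [-0.2 -0.8 -0.5]
the job is handed in; nothing more can be done
None
```

I turned the green case over like a page between the two fingers. It now lies lid-down on the -y wing of its own stand, with its edge in the V, and the job was handed in at 14.85 s.

**What disagreed or went wrong:**
- **First push:** with the pinch tight, it wedged the case's lower edge into the V at about 55°, with roughly 13 N of force. I eased the jaws, backed off and followed the arc upward, and it went through with almost no force.
- **Pinch not firm throughout:** below vertical I mostly pushed the base edge, with the second finger several millimetres off the lid as a guard. I pinched fully only at vertical, where the gap read 20.7 mm for a 21 mm case. Past vertical the jaws were kept about 1 to 2 mm looser than the case needed. The lid looked shut in every picture I took.
- **Camera calibration:** the two views disagreed by about 4 mm in y. My height readings came out about 5 mm low, both at the start and at the end. I therefore matched the final angle to the wing by comparing with the expected shape, not by a direct reading.

**Last checks:**
- **Squareness:** the case is within about 0.3° of square with the stand and about 0.4 mm off centre along the fold.
- **Stillness:** nothing had moved in the last two pictures, and the gripper was clear with about zero force.
- **Other items:** the blue case, the turquoise tray and the yellow lid show no change from the start.

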